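# Lock the mincing head with its pin and sprung ring

## Task

Take the lock pin (the one with the grooved, cone-topped head) out of the drainer block, find the hole on top of the mincer's head by feel and push the pin through it gently until its shoulder sits fully down on the boss. Then flip the sprung ring over the end of the pin and press it down until it snaps into the groove under the pin's head, and let go. Do not force anything, and leave the other two parts standing in the drainer.

Things in the scene. Friction and masses are not known exactly. Their poses are not given: they have to be found in the camera images.
- mincer: White mincer drive, 170x200x195 mm, fixed; origin on the counter under the nominal pin hole; y runs along its aluminium head towards the drive (front face 90 mm along +y, feed throat 100 mm along -y, 183 high). The head is plugged in with up to 8 mm of end play: boss, hole and ring together lie unmeasured 0 to 8 mm to either side along y. About 6 N shifts it along y.
- hole_mouth (a point): Nominal centre of the pin hole's mouth on the boss top, 130 mm above the counter, axes as the mincer's. The true hole is up to 8 mm from here along y (none along x): feel for it. Boss 28 (x) by 34 (y) mm, flat; hole 13.5 mm across, 1 mm chamfer, 30 deep, open below. A sprung ball 20 mm down the hole resists the pin with 2 to 8 N, then clicks into its waist when home.
- ring_hinge (a point): Nominal point on the ring's hinge axis (along the mincer's y): 45 mm from the hole on the -x side, 16 mm above the boss top; shares the head's unknown y shift. Wire ring (4 mm wire, 31 mm wide) with a barrel grip at its end, 12 mm long along y, 12 across. With joint ring at 0 the barrel's centre is 73 mm along +x from the hinge and 4 mm lower; the cross bar 53 mm and 10 mm lower.
- ring (a joint): Ring angle, rad: 0 is closed over the hole towards the mincer's +x, its bar in the pin's groove; 1.6 about upright; 2.35 leaning back to -x, its stop. It turns easily and stays where it is left. Pressed down on the barrel, the sprung ring rides out over the pin's cone (needs about 5 to 15 N), then snaps under the head and stops. Above 0.06 it is not snapped.
- lock_pin: Steel pin, 77 mm long; origin at the centre of its tip, z up its axis. Shank 12 mm, tip 10 mm across (1 mm taper); waist at 24-32; shoulder disc 18 mm at 48-51 (its underside stops on the boss); groove 10 mm across at 51-58; head 18 mm across at 58-67 (grip here), cone to 6 mm at the top. Stands head up in one of the drainer's three holes, tip 6 mm above the counter. 65 to 105 g.
- drainer: Grey fixed block 150x60x36 mm, origin under its centre; three holes in a row along its x at -50, 0 and 50 mm, 14 mm across, 30 deep, holding the lock pin and the two other parts in any order.
- plain_rod: Plain steel rod, 12 mm across, 71 long, no head, upright in the drainer; origin at its lower end. Leave it there.
- wide_screw: Steel part with a wide flat 28 mm head, 12 mm shank, 56 long, upright in the drainer; origin at its lower end. Leave it there.
- ring_loop (a joint): How far the sprung ring is stretched lengthwise, m: 0 relaxed, 0.012 its stop; about 1 N per mm on top of 1.4 N. Passing the pin's head takes 2 to 3 mm.
There are look-alikes about, which are no part of the job. Leave any green or pink look-alike of the lock_pin alone.

How it is judged:
On the way, in this order (a step that is already met when the one before it is completed fails the run):
1. the lock pin stands in the mincer's hole with its shoulder fully down on the boss (within 2.5 mm), pushed there while the ring is still open (z of lock_pin in the frame of mincer between 0.078 and 0.0845 m and x of lock_pin in the frame of mincer between -0.004 and 0.004 m and y of lock_pin in the frame of mincer between -0.012 and 0.012 m and angle between lock_pin's own z axis and vertical below 0.1 rad), for 0.2 s.
2. the ring is flipped over the pin and snapped down into its groove (ring joint under 0.06 rad) (value of joint ring below 0.06 rad), for 0.2 s.
At the end, for the whole second after the job is handed in: The lock pin is upright at rest in the mincer's hole with its shoulder within 2.5 mm of the boss, the ring lies snapped in the pin's groove (joint under 0.06 rad, stretched less than 3 mm), and everything is released (all of step 1 and value of joint ring below 0.06 rad and linear speed of lock_pin below 0.02 m/s and value of joint ring_loop below 0.003 m); the robot touches nothing.
It fails at once if the lock pin is pressed on the mincer (boss, hole or ring) with more than 40 N (contact force between lock_pin and mincer above 40 N).
It fails at once if the plain rod is taken out of or knocked from the drainer (moved more than 15 mm) (distance of plain_rod from where it was at the start of the episode above 0.015 m).
It fails at once if the wide-headed screw is taken out of or knocked from the drainer (moved more than 15 mm) (distance of wide_screw from where it was at the start of the episode above 0.015 m).
It also fails if it takes over 67 s, if anything falls off the work surface, if the arm or the gripper's body presses on something with over 40 N, if the wrist force passes 120 N, or if a joint passes its speed limit or range.

## Robot

A 6-joint arm with a two-finger parallel gripper is mounted at the origin on the work surface. World frame = base frame: x ahead of the robot, y to its left, z up, the work surface at z = 0. Lengths are in m, angles in rad, forces in N, time in s.
With the tool pointing down it reaches from about 0.3 to 0.875 m from the base axis. Payload 6.4 kg.
Tool frame: the origin (TCP) lies at the very end of the fingers, on their centre line; the grasp point (between the pads) lies 19 mm behind it; z points along the fingers, y is the line along which they close (so a half turn about z gives the same grasp; the last joint's range is limited). The gripper opens to 85 mm and grips with 20 to 120 N. Pads are 22 mm wide; open, the fingers measure 114 mm over their backs; the gripper's body (76 mm by 85 mm) begins 54 mm behind the grasp point. The pads swing forward as they close: fully open they stand 13 mm farther back than shut.
Start: joints at [-1.556, 0.181, 1.607, -0, 1.354, -0.206], TCP at [0.126, -0.561, 0.231] pointing down, gripper open.
Joint ranges: [-2.99, 2.99], [-0.89, 2.07], [0.3, 2.58], [-1.14, 4.28], [0, 2.63], [-3.12, 3.12]. Speed limits (rad/s): [2.57, 2.57, 3.01, 3.14, 3.14, 3.14].

## Interface

Orientations are given as a unit quaternion [w, x, y, z].
In Python, from bench import ctrl, camera, calibration, order, outline_of gives the robot as it stands.
- The arm moves only by the tool move_arm, never from a script. Its argument "series" is a list that holds one entry, the list of rows, each a list of 5 numbers: the opening, from 0 (shut) to 1 (fully open), then the shift along the tool's x, y, z in mm, then the turn about the tool's z in rad. A call has exactly 10 rows; each row is the pose to reach, as a shift and turn from the pose commanded when the call began, along the tool's axes at that moment; what a row does not reach only later rows make up. A row lasts 1/12 s, in which the tool goes at most 41.7 mm and 7.16 degrees, less where a joint would pass 70% of its speed; a pose out of reach is approached as far as the arm can. A call with a gripper value outside its range is refused whole. The fingers move at their own pace and stop on an object; the grip force is fixed at half the most. Time passes only in rows, so rows that repeat a pose let the fingers close, or fill a call up. It gives the time, the measured TCP pose, the force, the opening and the grip force at its end, in the units of the state.
- ctrl.get_obs(): the state, without advancing time (a new reading comes with each control period).
- camera(name): name is "side" or "top" or "wrist"; returns (picture, depth): 384x512x3 uint8, blue, green, red; 384x512 float32, m along the optical axis (not along the pixel's ray), 0 where there is no reading.
- calibration(name): a dict with "intrinsics" (3x3 intrinsics, pixels), "rvec" (rotation vector, rad) and "tvec" (3), from world to camera coordinates, as OpenCV has them. Camera axes: x right, y down, z forward; pixel columns grow to the right and rows downward; lengths in m; the calibration is good to about 2 mm. A picture is of the moment at which its call begins: read the wrist's pose just before it. calibration takes no time and is no camera call; for the wrist camera it gives the pose at the moment of the call.
- order.hand_in(): hands the job in; it is judged then, once.
Trained networks look in the newest picture that a camera, given by its name, has taken for a name from the list of things; names that differ only in an ending like _2 or _b are one class to them, and where a whole thing is asked for, a point or a joint stands for the part that bears it (a point fixed in the world has none). Each returns a list of dicts, best first, with "conf" (0 to 1); they miss things now and then, are a little off and sometimes report something else, mostly with a low value. They report only what shows in the picture. A call takes as long as a camera call. They do not tell look-alikes from the thing itself.
- outline_of(target, camera): "region" (384x512 bool, what is visible of it) and "bbox" ([centre column, centre row, width, height] in pixels, round what is visible of it).
The state is a dict: "time_s": time; "q": joint angles; "dq": joint speeds; "joint_efforts": joint torques, N m; "eef_pos": TCP position; "eef_rot": TCP orientation; "wrist_force": force on the tool from outside, world axes, zero at the start; "torque": the same for the moment, N m; "opening": opening from 0.0 (shut) to 1.0 (fully open); "grasp_force": force on a finger pad.
Only numpy, scipy, OpenCV 4.12 (cv2) and the standard library are available. Lean on these libraries where they do the work, as an engineer would, in place of code of your own. Each camera call takes 0.05 s, during which the arm holds its last target. There are 200 camera calls.

## Working session

There is one attempt and no reset: what is moved stays moved. The work goes in short steps, Python scripts to look and compute and a tool call to move; the robot and the scene stay as the last step left them, time stands still between calls to the robot, and variables do not carry over. Pictures are saved under pics/ and viewed, at most 10 in all, crops included, and the job is handed in when it is done.

Besides the shell and the picture viewer there is one more tool, called by a JSON object that holds its "api" and its "payload", one argument or row to a line. move_arm: Moves the arm, as the interface text tells. Its arguments: {"type":"object","properties":{"series":{"type":"array","items":{"type":"array","items":{"type":"array","items":{"type":"number"}}}}},"required":["series"]}

```bash
mkdir -p pics; ls; cat > h.py <<'E'
import numpy as np, cv2
from bench import ctrl, camera, calibration, order, outline_of
def cloud(name, depth):
    c=calibration(name); K=np.array(c["intrinsics"]); R=cv2.Rodrigues(np.array(c["rvec"],float))[0]; t=np.array(c["tvec"],float).ravel()
    v,u=np.mgrid[:384,:512]
    p=np.stack([(u-K[0,2])/K[0,0]*depth,(v-K[1,2])/K[1,1]*depth,depth],-1)
    return (p-t)@R
E
python3 - <<'E'
from h import *
o=ctrl.get_obs(); print({k:np.round(v,3) for k,v in o.items()})
for n in("side","top"):
    p,d=camera(n); P=cloud(n,d); cv2.imwrite(f"pics/{n}0.png",p); np.save(f"{n}0.npy",P)
    c=calibration(n);R=cv2.Rodrigues(np.array(c["rvec"],float))[0];print(n,(-R.T@np.array(c["tvec"]).ravel()).round(3))
    for t in("mincer","lock_pin","drainer","plain_rod","wide_screw","ring","hole_mouth"):
        for r in outline_of(t,n)[:3]:
            m=r["region"]&(d>0); q=P[m]
            print(n,t,round(r["conf"],2),np.round(r["bbox"]),np.median(q,0).round(3) if len(q) else None, q.min(0).round(3) if len(q) else None,q.max(0).round(3) if len(q) else None)
E
```

```text
pics
{'time_s': np.float64(0.0), 'q': array([-1.556,  0.182,  1.608, -0.   ,  1.354, -0.206]), 'dq': array([ 0.001,  0.   ,  0.001, -0.001, -0.001, -0.001]), 'joint_efforts': array([-1.0000e-03, -4.4487e+01, -3.5134e+01, -0.0000e+00,  9.0000e-03,
        0.0000e+00]), 'eef_pos': array([ 0.126, -0.56 ,  0.23 ]), 'eef_rot': array([-0.001,  0.994,  0.11 ,  0.   ]), 'wrist_force': array([0.294, 0.14 , 0.457]), 'torque': array([-0.009,  0.001,  0.035]), 'grasp_force': np.float64(0.0), 'opening': np.float64(0.995)}
side [ 0.131 -0.575  0.505]
side mincer 0.92 [201. 146. 178. 109.] [0.55  0.165 0.127] [ 0.454 -0.072 -0.246] [1.122 1.644 0.219]
side lock_pin 0.75 [345. 257.  10.  38.] [ 0.598 -0.27   0.05 ] [ 0.592 -0.276 -0.001] [ 0.674 -0.232  0.078]
side lock_pin 0.73 [360. 298.  11.  38.] [ 0.53  -0.349  0.051] [ 0.524 -0.356 -0.002] [ 0.609 -0.299  0.079]
side lock_pin 0.67 [309. 245.  10.  34.] [ 0.575 -0.198  0.044] [ 0.568 -0.204 -0.002] [ 0.663 -0.121  0.078]
side drainer 0.61 [302. 300.  86.  76.] [ 0.466 -0.289  0.035] [ 0.41  -0.306 -0.001] [ 0.561 -0.239  0.039]
side plain_rod 0
[... 685 characters left out ...]
] [ 0.532 -0.342  0.068] [ 0.525 -0.36  -0.002] [ 0.552 -0.336  0.079]
top lock_pin 0.6 [331. 174.   7.  11.] [ 0.598 -0.263  0.071] [ 0.594 -0.271  0.02 ] [ 0.605 -0.257  0.08 ]
top drainer 0.68 [332. 228.  28.  71.] [ 0.478 -0.264  0.037] [ 0.412 -0.311 -0.002] [ 0.562 -0.237  0.079]
top plain_rod 0.39 [334. 251.  10.  10.] [ 0.436 -0.266  0.076] [ 0.431 -0.279  0.014] [ 0.443 -0.263  0.081]
top wide_screw 0.21 [118. 180. 237. 117.] [0.57  0.208 0.192] [ 0.457 -0.069 -0.002] [0.72  0.443 0.221]
top ring 0.7 [164. 187.  18.  14.] [0.545 0.061 0.201] [0.525 0.049 0.126] [0.564 0.083 0.221]
top hole_mouth 0.6 [120. 184. 240. 118.] [0.571 0.208 0.192] [ 0.457 -0.069 -0.004] [0.72  0.461 0.221]
```

```bash
python3 - <<'E'
import cv2,numpy as np
for n,(x0,y0,x1,y1) in {"side":(100,70,400,350),"top":(0,110,400,300)}.items():
    p=cv2.imread(f"pics/{n}0.png")[y0:y1,x0:x1]; s=2
    cv2.imwrite(f"pics/{n}0c.png",cv2.resize(p,None,fx=s,fy=s,interpolation=cv2.INTER_CUBIC))
E
```

```text
(no output)
```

View pics/side0c.png

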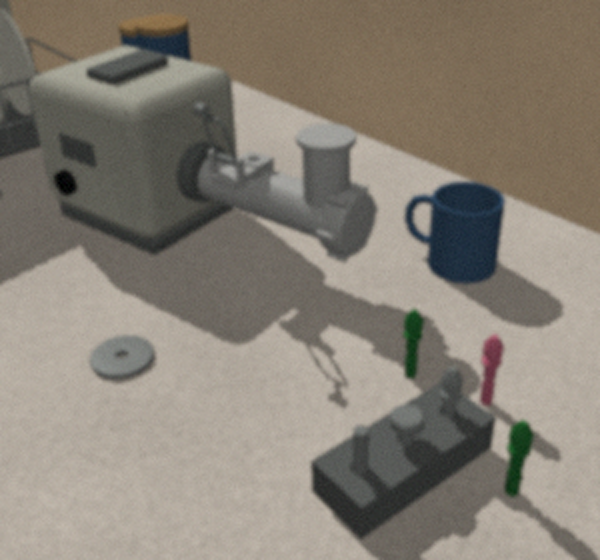

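View pics/top0c.png

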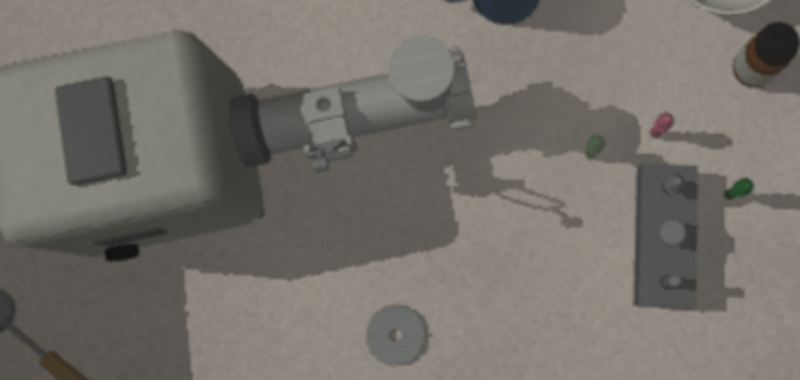

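The side view shows the grey lock pin in the drainer's far hole, at full-frame px (326,262). The wide screw is in the middle hole and the plain rod in the near one. The green and pink pins are look-alikes standing outside the block. The top view shows the pin at (337,202), the boss hole at (162,162), and the ring leaning back below it at about (160,187).

```bash
python3 - <<'E'
from h import *
P=np.load("top0.npy"); p=cv2.imread("pics/top0.png")
Z=P[...,2]
def yaw(m):
    q=P[m][:,:2]; r=cv2.minAreaRect((q*1000).astype(np.float32)); return r
# drainer top
m=(abs(Z-.036)<.006); m[:,:300]=0; m[:,360:]=0; m[:180]=0;m[270:]=0
print("drainer",yaw(m),m.sum())
for nm,(u,v) in {"pin":(337,202),"screw":(336,226),"rod":(336,251)}.items():
    w=np.zeros_like(m); w[v-9:v+10,u-9:u+10]=1
    k=w&(Z>.052); print(nm,k.sum(),np.median(P[k],0).round(4),P[k].mean(0).round(4),P[k].max(0).round(4))
# boss
w=np.zeros_like(m); w[145:188,148:182]=1
k=w&(abs(Z-.130)<.004); print("boss",yaw(k),k.sum(),np.median(Z[k]))
# hole dark pixel
g=cv2.cvtColor(p,cv2.COLOR_BGR2GRAY)[155:170,154:171]; print(g); print((Z[155:170,154:171]*1000).astype(int))
print(P[162,162])
k=w.copy();k[:]=0;k[165:205,145:185]=1
k&=(Z>.145);print("ring hi",[ (v,u,*(P[v,u]*1000).astype(int)) for v,u in np.argwhere(k)][::2])
# mincer drive sides
k=(Z>.1)&(Z<.225);k[:,125:]=0
print("drive",yaw(k))
S=np.load("side0.npy"); w=S[...,2]; k=np.zeros(w.shape,bool); k[245:285,312:345]=1; k&=(w>.052)&(S[...,1]>-.29)&(S[...,0]<.56)
print("pin side",k.sum(),np.median(S[k],0),S[k].min(0),S[k].max(0))
E
```

```text
drainer ((486.6277770996094, -271.02685546875), (60.64717102050781, 150.02639770507812), 87.20916748046875) 1772
pin 82 [ 0.534  -0.2711  0.0769] [ 0.5285 -0.2631  0.1188] [ 0.5448 -0.0951  0.9751]
screw 149 [ 0.4864 -0.2699  0.0626] [ 0.4856 -0.2691  0.0685] [ 0.4993 -0.0951  0.9751]
rod 43 [ 0.4359 -0.2658  0.0768] [ 0.4346 -0.259   0.115 ] [ 0.4416 -0.0951  0.9751]
boss ((584.9409790039062, 68.93358612060547), (67.12275695800781, 39.5495719909668), 12.833858489990234) 461 0.1296837073664194
[[ 82 100 113 115 116 120 122 123 126 127 128 129 129 130 128 109 101]
 [101 114 123 125 126 127 127 128 128 129 129 129 129 128 127 112  94]
 [125 126 128 128 128 128 124 124 124 126 127 128 128 129 128 118  94]
 [128 128 127 127 125 120 112 106 109 117 125 128 131 131 131 128 101]
 [127 128 128 127 118 103  90  84  82  95 112 125 130 131 131 127 103]
 [129 129 129 126 106  83  75  76  78  80  94 117 128 130 129 128 108]
 [129 130 129 120  96  75  76  81  84  85  88 110 126 129 129 127 112]
 [129 129 127 116  91  77  80  85  86  87  91 110 125 129 130 128 115]
 [128 128 128 119  96  81  84  86
[... 8560 characters left out ...]
64(219)), (np.int64(194), np.int64(161), np.int64(526), np.int64(56), np.int64(217)), (np.int64(194), np.int64(163), np.int64(526), np.int64(53), np.int64(215)), (np.int64(195), np.int64(158), np.int64(524), np.int64(61), np.int64(216)), (np.int64(195), np.int64(160), np.int64(524), np.int64(58), np.int64(217)), (np.int64(195), np.int64(162), np.int64(525), np.int64(55), np.int64(211)), (np.int64(199), np.int64(169), np.int64(400), np.int64(-95), np.int64(975))]
drive ((563.60400390625, 249.79273986816406), (173.2254180908203, 214.22743225097656), 12.394386291503906)
pin side 161 [ 0.53238865 -0.27838365  0.07177998] [ 0.5269567  -0.28412228  0.05427017] [ 0.54369061 -0.26641499  0.08440034]
```

```bash
cat >> h.py <<'E'
from scipy.spatial.transform import Rotation
def rel(target):
    o=ctrl.get_obs(); w,x,y,z=o["eef_rot"]; R=Rotation.from_quat([x,y,z,w])
    return (R.inv().apply(np.array(target)-o["eef_pos"])*1000).round(1)
def wristcam():
    c=calibration("wrist");R=cv2.Rodrigues(np.array(c["rvec"],float))[0];t=np.array(c["tvec"]).ravel()
    return np.array(c["intrinsics"]),R,t
E
python3 - <<'E'
from h import *
K,R,t=wristcam(); o=ctrl.get_obs(); w,x,y,z=o["eef_rot"]; Rt=Rotation.from_quat([x,y,z,w])
print(Rt.inv().apply(-R.T@t-o["eef_pos"]), Rt.inv().apply(R.T@[0,0,1]),K, Rt.as_matrix().round(4))
print(rel([.535,-.272,.23]))
E
```

```text
[ 0.07687822  0.00039011 -0.1423181 ] [-3.03677591e-01  4.33271137e-04  9.52774755e-01] [[317.57616704   0.         259.93497611]
 [  0.         317.57616704 187.24290022]
 [  0.           0.           1.        ]] [[ 9.757e-01  2.190e-01 -0.000e+00]
 [ 2.190e-01 -9.757e-01 -1.000e-04]
 [-0.000e+00  1.000e-04 -1.000e+00]]
[ 462.4 -192.5    1.3]
```

{"api": "move_arm", "payload": {
  "series": [
    [[0.5, 462, -192, 30, 0], [0.5, 462, -192, 30, 0], [0.5, 462, -192, 30, 0], [0.5, 462, -192, 30, 0], [0.5, 462, -192, 30, 0], [0.5, 462, -192, 30, 0], [0.5, 462, -192, 30, 0], [0.5, 462, -192, 30, 0], [0.5, 462, -192, 30, 0], [0.5, 462, -192, 30, 0]]
  ]
}}

```text
time_s: 1.63
eef_pos: [0.4673, -0.3197, 0.2065]
eef_rot: [0.0, 0.994, 0.11, 0.0]
wrist_force: [0.8, -0.4, -0.1]
opening: 0.503
grasp_force: 0.0
```

```bash
python3 - <<'E'
from h import *
print(rel([.535,-.272,.17]), ctrl.get_obs()["time_s"],ctrl.get_obs()["eef_pos"])
E
```

```text
[ 76.5 -31.8  36.5] 1.6333 [ 0.46727071 -0.31972141  0.20650951]
```

{"api": "move_arm", "payload": {
  "series": [
    [[0.5, 76, -32, 20, 0], [0.5, 76, -32, 20, 0], [0.5, 76, -32, 36, 0], [0.5, 76, -32, 36, 0], [0.5, 76, -32, 36, 0], [0.5, 76, -32, 36, 0], [0.5, 76, -32, 36, 0], [0.5, 76, -32, 36, 0], [0.5, 76, -32, 36, 0], [0.5, 76, -32, 36, 0]]
  ]
}}

```text
time_s: 2.47
eef_pos: [0.5327, -0.2741, 0.1711]
eef_rot: [0.0, 0.994, 0.11, 0.0]
wrist_force: [-0.6, -1.0, -0.7]
opening: 0.5
grasp_force: 0.0
```

```bash
python3 - <<'E'
from h import *
p,d=camera("wrist"); cv2.imwrite("pics/w1.png",p); P=cloud("wrist",d); np.save("w1.npy",P)
print(ctrl.get_obs()["eef_pos"])
for r in outline_of("lock_pin","wrist")[:5]:
    q=P[r["region"]&(d>0)]; print(round(r["conf"],2),np.round(r["bbox"]),np.median(q,0).round(4),q[q[:,2]>.078].mean(0).round(4))
E
```

```text
[ 0.53270837 -0.27391685  0.17086077]
0.85 [340. 196.  32.  35.] [ 0.5355 -0.3432  0.0653] [ 0.534  -0.3458  0.0782]
0.68 [263. 178.  18.  29.] [ 0.5394 -0.274   0.0755] [ 0.5364 -0.2746  0.0809]
0.58 [272. 100.  23.  25.] [ 0.6015 -0.2666  0.0714] [ 0.6012 -0.2683  0.0782]
0.56 [176. 108.  36.  25.] [ 0.5786 -0.1981  0.0692] [ 0.5767 -0.1938  0.0782]
```

View pics/w1.png

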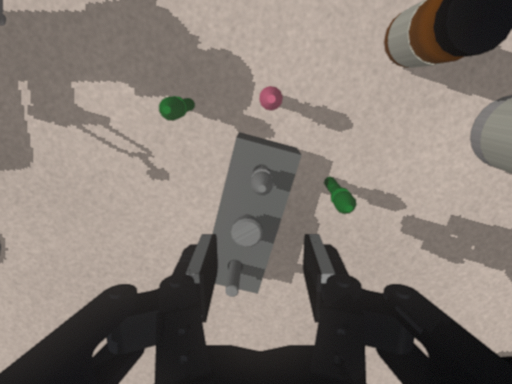

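The wrist view shows the grey lock pin's head at px (262,177), between the fingers' lines. The wide screw is at (246,231) and the rod at (233,278). The green and pink pins lie clear of the fingers.

{"api": "move_arm", "payload": {
  "series": [
    [[0.5, 3, 0, 40, 0], [0.5, 3, 0, 75, 0], [0.5, 3, 0, 90, 0], [0.5, 3, 0, 95, 0], [0.5, 3, 0, 95, 0], [0.5, 3, 0, 95, 0], [0.5, 3, 0, 95, 0], [0.5, 3, 0, 95, 0], [0.5, 3, 0, 95, 0], [0.5, 3, 0, 95, 0]]
  ]
}}

```text
time_s: 3.4
eef_pos: [0.5363, -0.2731, 0.0764]
eef_rot: [0.001, 0.994, 0.11, 0.001]
wrist_force: [-0.0, 0.2, -0.2]
opening: 0.501
grasp_force: 0.0
```

```bash
python3 - <<'E'
from h import *
print(rel([.536,-.274,.060]))
E
```

```text
[-0.6  0.8 16.4]
```

{"api": "move_arm", "payload": {
  "series": [
    [[0.5, 0, 1, 10, 0], [0.5, 0, 1, 16, 0], [0.5, 0, 1, 16, 0], [0.1, 0, 1, 16, 0], [0.1, 0, 1, 16, 0], [0.1, 0, 1, 16, 0], [0.1, 0, 1, 16, 0], [0.1, 0, 1, 16, 0], [0.1, 0, 1, 16, 0], [0.1, 0, 1, 16, 0]]
  ]
}}

```text
time_s: 4.23
eef_pos: [0.536, -0.2736, 0.0594]
eef_rot: [-0.0, 0.994, 0.11, -0.0]
wrist_force: [-0.1, -0.1, -1.0]
opening: 0.169
grasp_force: 58.5
```

{"api": "move_arm", "payload": {
  "series": [
    [[0.1, 0, 0, -5, 0], [0.1, 0, 0, -15, 0], [0.1, 0, 0, -30, 0], [0.1, 0, 0, -50, 0], [0.1, 0, 0, -70, 0], [0.1, 0, 0, -100, 0], [0.1, 0, 0, -130, 0], [0.1, 0, 0, -130, 0], [0.1, 0, 0, -130, 0], [0.1, 0, 0, -130, 0]]
  ]
}}

```text
time_s: 5.07
eef_pos: [0.5358, -0.2735, 0.1896]
eef_rot: [0.0, 0.994, 0.11, 0.0]
wrist_force: [0.6, 0.3, -1.2]
opening: 0.176
grasp_force: 58.6
```

```bash
python3 - <<'E'
from h import *
o=ctrl.get_obs(); print(o["eef_pos"],o["opening"],o["grasp_force"])
p,d=camera("side"); P=cloud("side",d); np.save("s2.npy",P); cv2.imwrite("pics/s2.png",p)
c=calibration("side"); uv=cv2.projectPoints(np.array([o["eef_pos"]]),np.array(c["rvec"],float),np.array(c["tvec"],float),np.array(c["intrinsics"]),None)[0].ravel(); print(uv)
u,v=map(int,uv); k=cv2.resize(p[max(v-70,0):v+70,max(u-80,0):u+80],None,fx=4,fy=4,interpolation=cv2.INTER_CUBIC); cv2.imwrite("pics/s2c.png",k)
for r in outline_of("lock_pin","side")[:4]:
    m=r["region"]&(d>0); q=P[m]; print(round(r["conf"],2),np.round(r["bbox"]),np.percentile(q,[2,50,98],0).round(4))
E
```

```text
[ 0.53584768 -0.27346481  0.18960417] 0.176093183859446 58.64290192024782
[330.57010844 198.90702937]
0.77 [329. 207.   9.  48.] [[ 0.5273 -0.281   0.004 ]
 [ 0.532  -0.2765  0.1776]
 [ 0.6826 -0.1699  0.2126]]
0.71 [310. 246.  11.  31.] [[ 0.5691 -0.2035  0.0052]
 [ 0.5739 -0.1981  0.0506]
 [ 0.5827 -0.1902  0.0763]]
0.57 [359. 299.  13.  41.] [[ 5.246e-01 -3.553e-01 -4.000e-04]
 [ 5.296e-01 -3.492e-01  5.010e-02]
 [ 5.976e-01 -3.039e-01  7.720e-02]]
```

View pics/s2c.png

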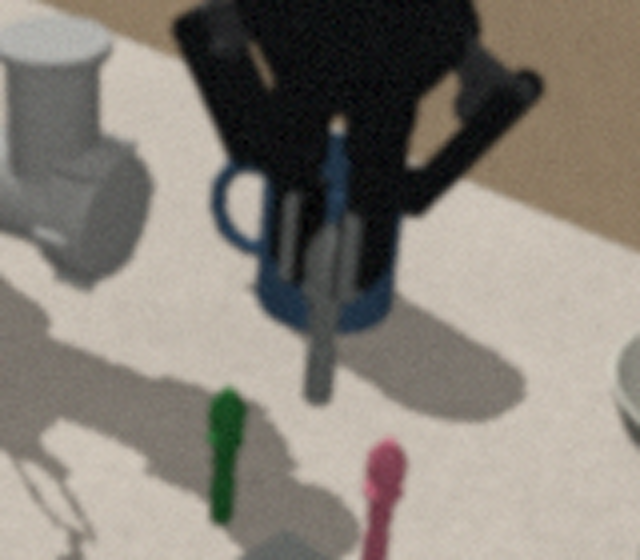

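```bash
python3 - <<'E'
from h import *
P=np.load("s2.npy"); o=ctrl.get_obs()["eef_pos"]; print(o)
c=calibration("side")
pts=np.array([[o[0],o[1],z] for z in (.130,.134,.138,.142,.19,.21)])
uv=cv2.projectPoints(pts,np.array(c["rvec"],float),np.array(c["tvec"],float),np.array(c["intrinsics"]),None)[0].reshape(-1,2)
u0,v0=250,128
for z,(u,v) in zip(pts[:,2],uv): print(z,(u-u0)*4,(v-v0)*4)
m=(np.abs(P[...,:2]-o[:2])<.02).all(-1)&(P[...,2]>.12)&(P[...,2]<.184)
q=P[m]
for a in np.arange(.128,.184,.006):
    s=q[(q[:,2]>=a)&(q[:,2]<a+.006)]
    if len(s): print(round(a,3),len(s),s.mean(0).round(4),np.ptp(s,0).round(4))
E
```

```text
[ 0.53520443 -0.27300582  0.18799814]
0.13 307.17222088434755 411.87741151407613
0.134 308.0042471883671 403.6918275703721
0.138 308.84203004874416 395.44960986993976
0.142 309.68562941486107 387.1501686228944
0.19 320.28551648179655 282.86708891611374
0.21 324.9791210026874 236.69079182225437
0.134 12 [ 0.5337 -0.2773  0.1383] [0.0094 0.0082 0.0044]
0.14 22 [ 0.5331 -0.2768  0.1426] [0.0072 0.0098 0.0052]
0.146 24 [ 0.5329 -0.2777  0.1489] [0.0088 0.0086 0.005 ]
0.152 26 [ 0.5331 -0.2771  0.155 ] [0.0086 0.01   0.0051]
0.158 33 [ 0.5336 -0.2763  0.1612] [0.01   0.012  0.0054]
0.164 15 [ 0.5333 -0.2767  0.1677] [0.0062 0.0076 0.0054]
0.17 24 [ 0.5336 -0.2772  0.1731] [0.0086 0.0085 0.0056]
0.176 28 [ 0.5328 -0.2764  0.179 ] [0.0083 0.0097 0.0058]
0.182 2 [ 0.5335 -0.279   0.1825] [0.0025 0.0018 0.0002]
```

The side crop shows the lock pin hanging straight down between the pads, tip at crop (318,400), about z = 0.135.

```bash
python3 - <<'E'
from h import *
print(rel([.6035,.0757,.255]))
E
```

```text
[ 142.9 -325.4  -66.6]
```

{"api": "move_arm", "payload": {
  "series": [
    [[0.1, 0, 0, -40, 0], [0.1, 5, -15, -67, 0], [0.1, 20, -52, -67, 0], [0.1, 35, -90, -67, 0], [0.1, 51, -128, -67, 0], [0.1, 67, -166, -67, 0], [0.1, 83, -204, -67, 0], [0.1, 99, -242, -67, 0], [0.1, 115, -280, -67, 0], [0.1, 131, -310, -67, 0]]
  ]
}}

```text
time_s: 6.0
eef_pos: [0.5949, 0.0606, 0.2548]
eef_rot: [-0.001, 0.994, 0.111, -0.001]
wrist_force: [0.7, 0.2, -0.3]
opening: 0.175
grasp_force: 58.8
```

{"api": "move_arm", "payload": {
  "series": [
    [[0.1, 12, -15, 0, 0], [0.1, 12, -15, 0, 0], [0.1, 12, -15, 15, 0], [0.1, 12, -15, 30, 0], [0.1, 12, -15, 40, 0], [0.1, 12, -15, 40, 0], [0.1, 12, -15, 40, 0], [0.1, 12, -15, 40, 0], [0.1, 12, -15, 40, 0], [0.1, 12, -15, 40, 0]]
  ]
}}

```text
time_s: 6.83
eef_pos: [0.6049, 0.0745, 0.2174]
eef_rot: [0.0, 0.994, 0.11, 0.001]
wrist_force: [-1.1, 0.2, -0.6]
opening: 0.178
grasp_force: 58.8
```

```bash
python3 - <<'E'
from h import *
o=ctrl.get_obs(); print(o["eef_pos"],o["wrist_force"],rel([.6035,.0757,.195]))
p,d=camera("wrist"); P=cloud("wrist",d); np.save("w3.npy",P); cv2.imwrite("pics/w3.png",p)
p,d=camera("side"); P=cloud("side",d); cv2.imwrite("pics/s3.png",p)
K,R,t=wristcam()
for z in(.13,):
  X=np.array([.604,.0757,.13]); c=R@X+t; print("hole px exp",(K@c/c[2])[:2])
  X=o["eef_pos"]-[0,0,.0535]; c=R@X+t; print("tip px exp",(K@c/c[2])[:2])
w=cv2.imread("pics/w3.png"); 
cv2.imwrite("pics/w3c.png",np.hstack([cv2.resize(w[100:300,170:350],None,fx=2.2,fy=2.2,interpolation=cv2.INTER_CUBIC),cv2.resize(p[90:210,170:270],(367,440),interpolation=cv2.INTER_CUBIC)]))
E
```

```text
[0.60491787 0.07452019 0.21738392] [-1.12421     0.18658727 -0.55591582] [-1.2 -1.5 22.4]
hole px exp [257.66800524 192.63657085]
tip px exp [259.39744681 208.08159704]
```

View pics/w3c.png

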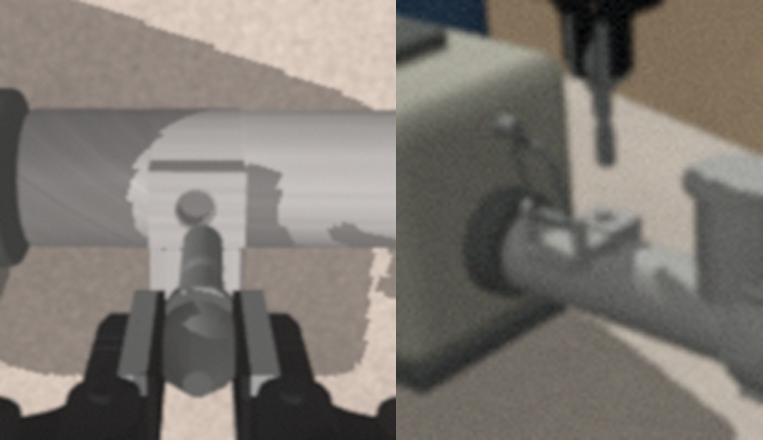

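The wrist crop shows the boss hole at crop (195,209), full frame (258.6,195). The pin tip is just below it at crop about (205,240), perhaps slightly off to the right. The side view shows the pin close to vertical above the boss.

```bash
python3 - <<'E'
from h import *
K,R,t=wristcam(); C=-R.T@t
P=np.load("w3.npy"); g=cv2.cvtColor(cv2.imread("pics/w3.png"),cv2.COLOR_BGR2GRAY)
o=ctrl.get_obs(); w,x,y,z=o["eef_rot"]; Rt=Rotation.from_quat([x,y,z,w]); T=Rt.inv().apply((P-o["eef_pos"]).reshape(-1,3)).reshape(P.shape)*1000
print(o["eef_pos"])
for v in range(200,250,3):
    r=T[v]; m=(np.abs(r[:,1])<20)&(r[:,0]>-15)&(r[:,0]<25)&(r[:,2]<62)&(r[:,2]>-30)
    u=np.where(m)[0]
    if len(u): print(v,u.min(),u.max(),(u.min()+u.max())/2,"z",np.median(r[m,2]).round(1),"y",((r[u.min(),1]+r[u.max(),1])/2).round(2), "xmax",r[m,0].max().round(1))
# hole
sub=g[182:206,240:278]; print(sub[::2,::2])
m=np.zeros(g.shape,bool); m[183:201,246:272]=1
m&=(T[...,2]>92); vv,uu=np.where(m); print(len(uu),uu.mean(),vv.mean(),uu.min(),uu.max(),vv.min(),vv.max())
def on(u,v,z):
    d=R.T@np.linalg.inv(K)@[u,v,1]; return C+d*(z-C[2])/d[2]
print("hole",on(258.6,195,.13), on(uu.mean(),vv.mean(),.13))
E
```

```text
[0.60471456 0.07467186 0.21710865]
203 257 265 261.0 z 50.4 y 1.3 xmax 5.2
206 254 268 261.0 z 45.9 y 1.27 xmax 5.3
209 253 270 261.5 z 40.3 y 1.68 xmax 5.5
212 253 270 261.5 z 35.5 y 1.65 xmax 5.7
215 252 270 261.0 z 30.8 y 1.27 xmax 5.6
218 252 270 261.0 z 28.4 y 1.27 xmax 4.2
221 252 270 261.0 z 26.7 y 1.26 xmax 5.6
224 251 270 260.5 z 18.0 y 0.91 xmax 5.7
227 251 270 260.5 z 14.0 y 0.92 xmax 5.9
230 251 271 261.0 z 2.8 y 1.39 xmax 8.5
233 230 289 259.5 z -3.8 y 0.41 xmax 11.0
236 230 289 259.5 z -1.1 y 0.38 xmax 10.7
239 229 290 259.5 z -8.5 y 0.34 xmax 11.0
242 220 299 259.5 z -9.9 y 0.32 xmax 10.9
245 216 301 258.5 z -12.8 y 0.01 xmax 10.8
248 216 302 259.0 z -14.3 y 0.13 xmax 10.8
[[186 185 186 185 187 187 186 185 187 187 186 187 186 187 187 189 189 189
  189]
 [184 185 183 185 185 185 184 185 187 186 185 185 186 187 187 187 187 187
  188]
 [182 182 181 181 181 181 180 176 161 155 155 169 177 182 182 183 183 182
  183]
 [188 188 188 187 188 187 163 136 129 128 129 133 151 178 189 188 188 187
  187]
 [187 187 188 188 188 174 130 127 128 128 128 129 129 157 186 191 191 192
  191]
 [184 184 185 185 184 144 126 128 128 128 127 128 127 135 177 188 186 187
  188]
 [185 186 187 186 182 127 116 130 129 128 130 129 129 131 171 189 188 188
  188]
 [184 183 184 184 181 126  98 118 127 130 131 130 125 140 169 185 186 186
  185]
 [187 187 188 188 185 148 102  99 105 114 112 115 130 150 183 189 187 188
  188]
 [191 189 190 191 191 176 127 102  97  97 101 123 141 170 190 191 191 190
  190]
 [184 184 183 184 184 182 161 138 118 108 109 112 128 170 183 184 184 184
  185]
 [185 184 185 185 185 184 184 172 126 107 101  95  86  97 153 183 186 186
  184]]
190 258.7 193.9 251 267 187 200
hole [0.60229643 0.07459038 0.13      ] [0.60317977 0.07470989 0.13      ]
```

{"api": "move_arm", "payload": {
  "series": [
    [[0.1, -1.2, -1.5, 10, 0], [0.1, -1.2, -1.5, 20, 0], [0.1, -1.2, -1.5, 27, 0], [0.1, -1.2, -1.5, 29, 0], [0.1, -1.2, -1.5, 29, 0], [0.1, -1.2, -1.5, 29, 0], [0.1, -1.2, -1.5, 29, 0], [0.1, -1.2, -1.5, 29, 0], [0.1, -1.2, -1.5, 29, 0], [0.1, -1.2, -1.5, 29, 0]]
  ]
}}

```text
time_s: 7.77
eef_pos: [0.6031, 0.076, 0.1877]
eef_rot: [0.0, 0.994, 0.11, 0.0]
wrist_force: [0.1, -0.9, -0.2]
opening: 0.176
grasp_force: 58.8
```

```bash
python3 - <<'E'
from h import *
o=ctrl.get_obs();print(o["wrist_force"],rel([.6032,.0759,.178]))
E
```

```text
[ 0.12318379 -0.94352978 -0.18356154] [0.1 0.1 9.7]
```

Creep down 9 mm: contact would come at around 4 mm if the tip misses the hole.

{"api": "move_arm", "payload": {
  "series": [
    [[0.1, 0, 0, 1, 0], [0.1, 0, 0, 2, 0], [0.1, 0, 0, 3, 0], [0.1, 0, 0, 4, 0], [0.1, 0, 0, 5, 0], [0.1, 0, 0, 6, 0], [0.1, 0, 0, 7, 0], [0.1, 0, 0, 7, 0], [0.1, 0, 0, 7, 0], [0.1, 0, 0, 7, 0]]
  ]
}}

```text
time_s: 8.6
eef_pos: [0.6029, 0.076, 0.1804]
eef_rot: [0.0, 0.994, 0.11, 0.0]
wrist_force: [-1.0, -0.2, -0.7]
opening: 0.176
grasp_force: 58.8
```

{"api": "move_arm", "payload": {
  "series": [
    [[0.1, 0, 0, 1, 0], [0.1, 0, 0, 2, 0], [0.1, 0, 0, 3, 0], [0.1, 0, 0, 4, 0], [0.1, 0, 0, 5, 0], [0.1, 0, 0, 6, 0], [0.1, 0, 0, 7, 0], [0.1, 0, 0, 8, 0], [0.1, 0, 0, 8, 0], [0.1, 0, 0, 8, 0]]
  ]
}}

```text
time_s: 9.43
eef_pos: [0.6029, 0.076, 0.1723]
eef_rot: [-0.0, 0.994, 0.11, -0.0]
wrist_force: [0.3, -1.0, -1.4]
opening: 0.177
grasp_force: 58.8
```

The tip is in the hole with no contact force. The ball comes next.

{"api": "move_arm", "payload": {
  "series": [
    [[0.1, 0, 0, 2, 0], [0.1, 0, 0, 4, 0], [0.1, 0, 0, 6, 0], [0.1, 0, 0, 8, 0], [0.1, 0, 0, 9, 0], [0.1, 0, 0, 10, 0], [0.1, 0, 0, 11, 0], [0.1, 0, 0, 12, 0], [0.1, 0, 0, 12, 0], [0.1, 0, 0, 12, 0]]
  ]
}}

```text
time_s: 10.27
eef_pos: [0.6029, 0.0757, 0.1602]
eef_rot: [0.0, 0.994, 0.11, -0.0]
wrist_force: [0.0, -2.1, -0.8]
opening: 0.174
grasp_force: 58.9
```

{"api": "move_arm", "payload": {
  "series": [
    [[0.1, 0, 0, 1, 0], [0.1, 0, 0, 2, 0], [0.1, 0, 0, 3, 0], [0.1, 0, 0, 4, 0], [0.1, 0, 0, 5, 0], [0.1, 0, 0, 6, 0], [0.1, 0, 0, 7, 0], [0.1, 0, 0, 8, 0], [0.1, 0, 0, 9, 0], [0.1, 0, 0, 10, 0]]
  ]
}}

```text
time_s: 11.1
eef_pos: [0.6029, 0.0759, 0.1503]
eef_rot: [0.0, 0.994, 0.11, 0.0]
wrist_force: [1.1, -2.6, 1.4]
opening: 0.175
grasp_force: 59.1
```

```bash
python3 - <<'E'
from h import *
o=ctrl.get_obs();print(o["wrist_force"],o["torque"],o["eef_pos"])
E
```

```text
[ 1.0571967  -2.6060233   1.37312113] [-0.65556014 -0.11072786  0.0376672 ] [0.60293715 0.07590965 0.15028619]
```

{"api": "move_arm", "payload": {
  "series": [
    [[0.1, 0, 0.5, 1, 0], [0.1, 0, 0.5, 2, 0], [0.1, 0, 0.5, 3, 0], [0.1, 0, 0.5, 4, 0], [0.1, 0, 0.5, 5, 0], [0.1, 0, 0.5, 6, 0], [0.1, 0, 0.5, 7, 0], [0.1, 0, 0.5, 8, 0], [0.1, 0, 0.5, 9, 0], [0.1, 0, 0.5, 10, 0]]
  ]
}}

```text
time_s: 11.93
eef_pos: [0.603, 0.0755, 0.1402]
eef_rot: [0.0, 0.994, 0.11, 0.0]
wrist_force: [0.6, -1.9, -0.1]
opening: 0.177
grasp_force: 59.0
```

{"api": "move_arm", "payload": {
  "series": [
    [[0.1, 0, 0, 0.4, 0], [0.1, 0, 0, 0.8, 0], [0.1, 0, 0, 1.2, 0], [0.1, 0, 0, 1.6, 0], [0.1, 0, 0, 2, 0], [0.1, 0, 0, 2.4, 0], [0.1, 0, 0, 2.8, 0], [0.1, 0, 0, 3, 0], [0.1, 0, 0, 3, 0], [0.1, 0, 0, 3, 0]]
  ]
}}

```text
time_s: 12.77
eef_pos: [0.6028, 0.0756, 0.1371]
eef_rot: [-0.0, 0.994, 0.11, -0.0]
wrist_force: [-0.7, -1.6, -1.2]
opening: 0.178
grasp_force: 58.8
```

{"api": "move_arm", "payload": {
  "series": [
    [[0.1, 0, 0, 0.2, 0], [0.1, 0, 0, 0.4, 0], [0.1, 0, 0, 0.6, 0], [0.1, 0, 0, 0.8, 0], [0.1, 0, 0, 1, 0], [0.1, 0, 0, 1.2, 0], [0.1, 0, 0, 1.4, 0], [0.1, 0, 0, 1.5, 0], [0.1, 0, 0, 1.5, 0], [0.1, 0, 0, 1.5, 0]]
  ]
}}

```text
time_s: 13.6
eef_pos: [0.6029, 0.0756, 0.1358]
eef_rot: [-0.0, 0.994, 0.11, -0.0]
wrist_force: [-0.3, -0.1, -0.3]
opening: 0.177
grasp_force: 58.9
```

{"api": "move_arm", "payload": {
  "series": [
    [[0.1, 0, 0, 0.2, 0], [0.1, 0, 0, 0.4, 0], [0.1, 0, 0, 0.6, 0], [0.1, 0, 0, 0.8, 0], [0.1, 0, 0, 1, 0], [0.1, 0, 0, 1, 0], [0.1, 0, 0, 1, 0], [0.1, 0, 0, 1, 0], [0.1, 0, 0, 1, 0], [0.1, 0, 0, 1, 0]]
  ]
}}

```text
time_s: 14.43
eef_pos: [0.6032, 0.0755, 0.1353]
eef_rot: [0.0, 0.994, 0.11, 0.0]
wrist_force: [-2.0, -0.4, 4.5]
opening: 0.179
grasp_force: 59.5
```

{"api": "move_arm", "payload": {
  "series": [
    [[0.1, 0, 0, 0.2, 0], [0.1, 0, 0, 0.4, 0], [0.1, 0, 0, 0.5, 0], [0.1, 0, 0, 0.5, 0], [0.1, 0, 0, 0.5, 0], [0.1, 0, 0, 0.5, 0], [0.1, 0, 0, 0.5, 0], [0.1, 0, 0, 0.5, 0], [0.1, 0, 0, 0.5, 0], [0.1, 0, 0, 0.5, 0]]
  ]
}}

```text
time_s: 15.27
eef_pos: [0.6032, 0.0755, 0.1352]
eef_rot: [0.0, 0.994, 0.11, 0.0]
wrist_force: [-3.8, -0.3, 7.6]
opening: 0.174
grasp_force: 59.7
```

Shoulder seated: the stop is firm at the expected height. Release and rise.

{"api": "move_arm", "payload": {
  "series": [
    [[0.5, 0, 0, 0, 0], [0.5, 0, 0, 0, 0], [0.5, 0, 0, 0, 0], [0.5, 0, 0, 0, 0], [0.5, 0, 0, -20, 0], [0.5, 0, 0, -50, 0], [0.5, 0, 0, -85, 0], [0.5, 0, 0, -110, 0], [0.5, 0, 0, -110, 0], [0.5, 0, 0, -110, 0]]
  ]
}}

```text
time_s: 16.1
eef_pos: [0.6041, 0.0754, 0.2464]
eef_rot: [0.0, 0.994, 0.11, 0.002]
wrist_force: [-0.4, 0.2, -0.8]
opening: 0.499
grasp_force: 0.0
```

```bash
python3 - <<'E'
from h import *
o=ctrl.get_obs(); print(o["eef_pos"],o["wrist_force"])
p,d=camera("wrist"); P=cloud("wrist",d); np.save("w4.npy",P); cv2.imwrite("pics/w4.png",p)
ps,ds=camera("side"); S=cloud("side",ds); np.save("s4.npy",S); cv2.imwrite("pics/s4.png",ps)
for n,D,Q in(("wrist",d,P),("side",ds,S)):
  for t in("lock_pin","ring"):
    for r in outline_of(t,n)[:3]:
        q=Q[r["region"]&(D>0)]; print(n,t,round(r["conf"],2),np.round(r["bbox"]),np.percentile(q,[5,50,95],0).round(3).tolist())
for n,Q in(("w",P),("s",S)):
    m=(np.abs(Q[...,:2]-[.603,.0748])<.013).all(-1)&(Q[...,2]>.132)&(Q[...,2]<.2); print(n,m.sum(),np.percentile(Q[m],[2,50,98],0).round(4).tolist())
    m=(np.abs(Q[...,:2]-[.53,.059])<.035).all(-1)&(Q[...,2]>.155)&(Q[...,2]<.25); q=Q[m]
    for a in np.arange(.155,.235,.01):
        s=q[(q[:,2]>a)&(q[:,2]<a+.01)]
        if len(s):print(n,round(a,3),len(s),np.median(s,0).round(4),s.min(0).round(3),s.max(0).round(3))
cv2.imwrite("pics/c4.png",np.hstack([cv2.resize(p[100:384,120:400],(440,446)),cv2.resize(ps[100:200,170:250],(357,446),interpolation=cv2.INTER_CUBIC)]))
E
```

```text
[0.60414527 0.07541282 0.24636226] [-0.4417899   0.19716299 -0.81694658]
wrist lock_pin 0.94 [474. 231.  47.  33.] [[0.57, -0.195, 0.006], [0.577, -0.19, 0.05], [0.583, -0.186, 0.074]]
wrist lock_pin 0.59 [260. 184.  21.  28.] [[0.596, 0.068, 0.13], [0.605, 0.076, 0.15], [0.61, 0.082, 0.157]]
wrist ring 0.56 [260. 286.  41. 103.] [[0.528, 0.05, 0.146], [0.544, 0.061, 0.19], [0.561, 0.078, 0.216]]
side lock_pin 0.74 [347. 256.  11.  34.] [[0.594, -0.275, 0.003], [0.598, -0.27, 0.05], [0.609, -0.261, 0.076]]
side lock_pin 0.63 [308. 245.  12.  31.] [[0.57, -0.203, 0.005], [0.574, -0.198, 0.049], [0.58, -0.191, 0.073]]
side lock_pin 0.62 [358. 300.  16.  38.] [[0.525, -0.355, 0.005], [0.529, -0.35, 0.05], [0.536, -0.342, 0.074]]
side ring 0.73 [206. 137.  18.  26.] [[0.525, 0.051, 0.145], [0.552, 0.058, 0.151], [0.559, 0.076, 0.217]]
w 432 [[0.5942, 0.0671, 0.1393], [0.6041, 0.0755, 0.1504], [0.6098, 0.0832, 0.1575]]
w 0.155 96 [0.5527 0.0748 0.1601] [0.548 0.048 0.155] [0.559 0.079 0.165]
w 0.165 100 [0.5507 0.0633 0.1702] [0.546 0.048 0.165] [0.556 0.079 0.175]
w 0.175 124 [0.5483 0.0
[... 251 characters left out ...]
.205] [0.539 0.065 0.215]
w 0.215 177 [0.5287 0.0584 0.2162] [0.524 0.052 0.215] [0.534 0.065 0.218]
s 86 [[0.5937, 0.0654, 0.1325], [0.6001, 0.07, 0.1465], [0.6102, 0.0826, 0.1584]]
s 0.155 17 [0.5539 0.0746 0.1594] [0.548 0.048 0.155] [0.558 0.078 0.165]
s 0.165 14 [0.5521 0.0617 0.1695] [0.547 0.047 0.166] [0.557 0.078 0.173]
s 0.175 16 [0.548  0.0619 0.1793] [0.544 0.048 0.175] [0.555 0.077 0.184]
s 0.185 20 [0.5465 0.0504 0.1909] [0.541 0.046 0.185] [0.551 0.075 0.195]
s 0.195 22 [0.5417 0.0582 0.199 ] [0.534 0.05  0.196] [0.547 0.071 0.204]
s 0.205 25 [0.5268 0.0541 0.2118] [0.523 0.051 0.207] [0.537 0.063 0.215]
s 0.215 18 [0.5278 0.0567 0.2173] [0.522 0.051 0.215] [0.534 0.064 0.22 ]
```

View pics/c4.png

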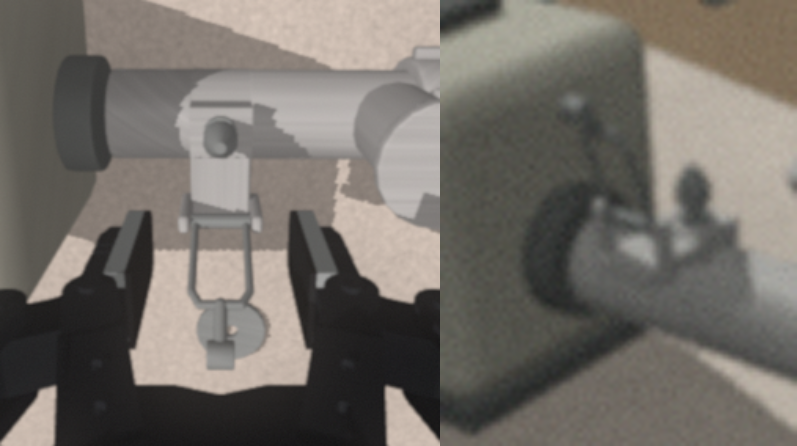

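The pin is seated: its top is at z of about 0.158 and its head shows at crop (220,135). The ring leans back with its barrel at crop (220,355), about 2.07 rad. Next I'll go behind the barrel with shut fingers.

{"api": "move_arm", "payload": {
  "series": [
    [[0, -40, 0, -5, 0], [0, -80, 0, -5, 0], [0, -110, 0, -5, 0], [0, -110, 0, 0, 0], [0, -110, 0, 20, 0], [0, -110, 0, 40, 0], [0, -110, 0, 46, 0], [0, -110, 0, 46, 0], [0, -110, 0, 46, 0], [0, -110, 0, 46, 0]]
  ]
}}

```text
time_s: 17.23
eef_pos: [0.4965, 0.0514, 0.1992]
eef_rot: [0.0, 0.994, 0.11, 0.001]
wrist_force: [0.1, -0.2, -0.8]
opening: -0.002
grasp_force: 0.0
```

```bash
cat >> h.py <<'E'
def hf():
    o=ctrl.get_obs(); q=(o["eef_pos"]-np.array([.559,.065,.146]))*1000; a=np.deg2rad(12.65); c,s=np.cos(a),np.sin(a)
    return np.round([q[0]*c+q[1]*s,-q[0]*s+q[1]*c,q[2]],1), o["wrist_force"].round(1), o["opening"]
E
python3 -c "
from h import *
print(hf())"
```

```text
(array([-64. ,   0.4,  53.2]), array([ 0.1, -0.2, -0.8]), -0.001919552911923643)
```

{"api": "move_arm", "payload": {
  "series": [
    [[0, 12, 0, 0, 0], [0, 20, 0, 0, 0], [0, 27, 0, 0, 0], [0, 34, 0, 0, 0], [0, 41, 0, 0, 0], [0, 48, 0, 0, 0], [0, 55, 0, 0, 0], [0, 62, 0, 0, 0], [0, 69, 0, 0, 0], [0, 76, 0, 0, 0]]
  ]
}}

```text
time_s: 18.07
eef_pos: [0.5703, 0.0682, 0.1981]
eef_rot: [-0.0, 0.994, 0.11, -0.0]
wrist_force: [-0.8, -0.5, -0.2]
opening: 0.0
grasp_force: 0.3
```

```bash
cat > ring.py <<'E'
from h import *
print(hf())
for n in("side","top"):
    p,d=camera(n); Q=cloud(n,d); a=np.deg2rad(12.65); c,s=np.cos(a),np.sin(a)
    q=(Q-[.559,.065,.146])*1000; q=np.stack([q[...,0]*c+q[...,1]*s,-q[...,0]*s+q[...,1]*c,q[...,2]],-1)
    for r in outline_of("ring",n)[:2]:
        k=q[r["region"]&(d>0)]; k=k[np.abs(k[:,1])<25]; k=k[np.abs(k[:,0])<95]; k=k[k[:,2]>-20]
        if len(k): print(n,round(r["conf"],2),np.round(r["bbox"]),np.percentile(k,[2,25,50,75,98],0).round().tolist())
    cv2.imwrite(f"pics/r_{n}.png",p)
E
python3 ring.py
```

```text
(array([11.8,  0.7, 52.1]), array([-0.8, -0.5, -0.2]), 6.698705848168767e-06)
side 0.58 [213. 140.  17.  27.] [[-5.0, -16.0, -2.0], [-3.0, -14.0, 1.0], [-2.0, -6.0, 4.0], [3.0, 5.0, 7.0], [21.0, 14.0, 40.0]]
top 0.68 [166. 180.  14.   4.] [[-3.0, -15.0, -9.0], [-2.0, -9.0, 4.0], [0.0, -2.0, 5.0], [3.0, 7.0, 6.0], [6.0, 14.0, 8.0]]
top 0.22 [163. 178.  15.  10.] [[4.0, -14.0, -17.0], [7.0, -13.0, 9.0], [10.0, -11.0, 15.0], [15.0, -6.0, 21.0], [25.0, 15.0, 29.0]]
```

The ring has come over past upright, to about 60°. Continue along the arc.

{"api": "move_arm", "payload": {
  "series": [
    [[0, 5, 0, 1, 0], [0, 10, 0, 3, 0], [0, 15, 0, 5, 0], [0, 20, 0, 8, 0], [0, 24, 0, 11, 0], [0, 28, 0, 14, 0], [0, 31, 0, 17, 0], [0, 32, 0, 18, 0], [0, 32, 0, 18, 0], [0, 32, 0, 18, 0]]
  ]
}}

```text
time_s: 19.1
eef_pos: [0.6011, 0.0751, 0.1803]
eef_rot: [-0.0, 0.994, 0.11, 0.0]
wrist_force: [-0.1, -0.8, -0.3]
opening: 0.004
grasp_force: 0.0
```

```bash
python3 ring.py
```

```text
(array([43.3,  0.6, 34.3]), array([-0.1, -0.8, -0.3]), 0.0041341306886188275)
side 0.7 [203. 147. 175. 106.] [[-9.0, -23.0, -20.0], [-3.0, -15.0, -17.0], [2.0, -5.0, -14.0], [30.0, 11.0, 3.0], [55.0, 20.0, 26.0]]
top 0.64 [162. 170.  22.  26.] [[-3.0, -14.0, 1.0], [-0.0, -8.0, 4.0], [3.0, 5.0, 6.0], [28.0, 13.0, 15.0], [45.0, 16.0, 24.0]]
```

{"api": "move_arm", "payload": {
  "series": [
    [[0, -4, 0, 0, 0], [0, -4, 0, -10, 0], [0, -4, 0, -30, 0], [0, -4, 0, -45, 0], [0, 10, 0, -45, 0], [0, 23, 0, -45, 0], [0, 23, 0, -45, 0], [0, 23, 0, -45, 0], [0, 23, 0, -45, 0], [0, 23, 0, -45, 0]]
  ]
}}

```text
time_s: 20.13
eef_pos: [0.6228, 0.08, 0.2252]
eef_rot: [-0.0, 0.994, 0.11, -0.0]
wrist_force: [0.3, 0.5, -0.1]
opening: 0.005
grasp_force: 0.0
```

```bash
cat >> ring.py <<'E'
p,d=camera("wrist"); cv2.imwrite("pics/r_w.png",p); Q=cloud("wrist",d)
q=(Q-[.559,.065,.146])*1000; q=np.stack([q[...,0]*c+q[...,1]*s,-q[...,0]*s+q[...,1]*c,q[...,2]],-1)
m=(np.abs(q[...,1])<10)&(q[...,0]>48)&(q[...,0]<95)&(q[...,2]>-8)&(q[...,2]<60)
if m.sum(): print("barrel",m.sum(),np.percentile(q[m],[2,50,98],0).round(1).tolist())
m=(np.abs(q[...,1])<8)&(q[...,0]>33)&(q[...,0]<52)&(q[...,2]>-8)&(q[...,2]<18)
if m.sum(): print("pin",m.sum(),np.percentile(q[m],[2,50,98],0).round(1).tolist())
E
python3 ring.py
```

```text
(array([65.5,  0.7, 79.2]), array([ 0.3,  0.5, -0.1]), 0.00460646803380917)
side 0.7 [220. 137.  27.  29.] [[-4.0, -16.0, -2.0], [1.0, -6.0, 4.0], [33.0, -1.0, 17.0], [49.0, 10.0, 27.0], [62.0, 15.0, 45.0]]
top 0.64 [162. 164.  25.  43.] [[-3.0, -14.0, 1.0], [2.0, -5.0, 5.0], [31.0, 1.0, 17.0], [51.0, 11.0, 32.0], [65.0, 16.0, 48.0]]
barrel 493 [[48.5, -8.1, -5.3], [60.6, 0.0, 42.7], [66.1, 8.3, 46.7]]
pin 67 [[41.7, -7.6, -6.1], [50.4, 6.1, 2.2], [51.9, 7.6, 6.0]]
```

{"api": "move_arm", "payload": {
  "series": [
    [[0, -2, 0, 20, 0], [0, -2, 0, 28, 0], [0, -1, 0, 32, 0], [0, 0, 0, 35, 0], [0, 1, 0, 38, 0], [0, 2, 0, 41, 0], [0, 3, 0, 44, 0], [0, 4, 0, 47, 0], [0, 4, 0, 47, 0], [0, 4, 0, 47, 0]]
  ]
}}

```text
time_s: 21.22
eef_pos: [0.6273, 0.081, 0.1782]
eef_rot: [-0.0, 0.994, 0.11, -0.0]
wrist_force: [-0.3, -1.4, 0.4]
opening: 0.002
grasp_force: 0.0
```

```bash
python3 -c "
from h import *
print(hf())"
```

```text
(array([70.1,  0.6, 32.2]), array([-0.3, -1.4,  0.4]), 0.0024449759537151015)
```

{"api": "move_arm", "payload": {
  "series": [
    [[0, 0, 0, 1, 0], [0, 1, 0, 2, 0], [0, 1, 0, 3, 0], [0, 1, 0, 4, 0], [0, 2, 0, 5, 0], [0, 2, 0, 6, 0], [0, 2, 0, 7, 0], [0, 2, 0, 8, 0], [0, 2, 0, 8, 0], [0, 2, 0, 8, 0]]
  ]
}}

```text
time_s: 22.05
eef_pos: [0.6301, 0.0814, 0.1709]
eef_rot: [0.0, 0.994, 0.11, 0.001]
wrist_force: [3.0, 1.2, 2.6]
opening: 0.002
grasp_force: 1.9
```

```bash
python3 ring.py
```

```text
(array([72.9,  0.5, 24.9]), array([3. , 1.2, 2.6]), 0.001847961405275475)
side 0.53 [219. 140.  33.  23.] [[-5.0, -17.0, -2.0], [-2.0, -8.0, 2.0], [26.0, -3.0, 5.0], [57.0, 10.0, 12.0], [72.0, 15.0, 23.0]]
top 0.7 [164. 166.  20.  35.] [[-3.0, -14.0, -17.0], [1.0, -11.0, 3.0], [9.0, -0.0, 5.0], [36.0, 9.0, 8.0], [63.0, 16.0, 18.0]]
barrel 1490 [[78.0, -9.5, 29.9], [82.4, 0.0, 46.2], [83.1, 9.5, 59.5]]
```

{"api": "move_arm", "payload": {
  "series": [
    [[0, 0.5, 0, 1, 0], [0, 0.5, 0, 2, 0], [0, 1, 0, 3, 0], [0, 1, 0, 4, 0], [0, 1, 0, 5, 0], [0, 1, 0, 6, 0], [0, 1, 0, 6, 0], [0, 1, 0, 6, 0], [0, 1, 0, 6, 0], [0, 1, 0, 6, 0]]
  ]
}}

```text
time_s: 23.13
eef_pos: [0.6292, 0.0816, 0.1633]
eef_rot: [-0.0, 0.994, 0.11, -0.001]
wrist_force: [0.0, -0.6, 0.7]
opening: 0.002
grasp_force: 0.0
```

{"api": "move_arm", "payload": {
  "series": [
    [[0, 0.5, 0, 1, 0], [0, 0.5, 0, 2, 0], [0, 1, 0, 3, 0], [0, 1, 0, 4, 0], [0, 1, 0, 5, 0], [0, 1, 0, 6, 0], [0, 1, 0, 6, 0], [0, 1, 0, 6, 0], [0, 1, 0, 6, 0], [0, 1, 0, 6, 0]]
  ]
}}

```text
time_s: 23.97
eef_pos: [0.6313, 0.0819, 0.1583]
eef_rot: [-0.0, 0.994, 0.11, 0.0]
wrist_force: [0.6, 0.4, 0.6]
opening: -0.002
grasp_force: 0.3
```

```bash
python3 ring.py
```

```text
(array([74.2,  0.6, 12.3]), array([0.6, 0.4, 0.6]), -0.002007955994558738)
side 0.46 [222. 145.  34.  17.] [[-5.0, -14.0, -2.0], [-3.0, -6.0, 1.0], [42.0, -2.0, 3.0], [67.0, 1.0, 5.0], [73.0, 12.0, 10.0]]
top 0.57 [164. 166.  22.  36.] [[-3.0, -15.0, -17.0], [1.0, -11.0, -0.0], [13.0, -1.0, 2.0], [49.0, 9.0, 4.0], [64.0, 16.0, 7.0]]
barrel 2897 [[65.0, -9.4, 18.6], [84.1, 0.1, 47.1], [87.0, 9.4, 59.7]]
```

{"api": "move_arm", "payload": {
  "series": [
    [[0, 0, 0, 1, 0], [0, 0, 0, 2, 0], [0, 0, 0, 3, 0], [0, 0, 0, 4, 0], [0, 0, 0, 5, 0], [0, 0, 0, 5, 0], [0, 0, 0, 5, 0], [0, 0, 0, 5, 0], [0, 0, 0, 5, 0], [0, 0, 0, 5, 0]]
  ]
}}

```text
time_s: 25.05
eef_pos: [0.6312, 0.0818, 0.1532]
eef_rot: [-0.0, 0.994, 0.11, -0.0]
wrist_force: [-0.4, 0.3, 1.0]
opening: 0.004
grasp_force: 0.0
```

```bash
python3 ring.py
```

```text
(array([74.1,  0.6,  7.2]), array([-0.4,  0.3,  1. ]), 0.003943242346303827)
side 0.49 [222. 145.  33.  13.] [[-5.0, -13.0, -8.0], [-3.0, -6.0, -2.0], [11.0, -2.0, 1.0], [68.0, 3.0, 3.0], [74.0, 12.0, 4.0]]
top 0.62 [163. 168.  21.  36.] [[-3.0, -15.0, -17.0], [1.0, -12.0, -4.0], [16.0, -1.0, -0.0], [38.0, 13.0, 3.0], [64.0, 16.0, 7.0]]
barrel 3674 [[64.4, -9.4, 12.5], [84.1, 0.1, 44.7], [86.9, 9.4, 59.3]]
```

{"api": "move_arm", "payload": {
  "series": [
    [[0, 0, 0, 0.5, 0], [0, 0, 0, 1, 0], [0, 0, 0, 1.5, 0], [0, 0, 0, 2, 0], [0, 0, 0, 2.5, 0], [0, 0, 0, 3, 0], [0, 0, 0, 3.5, 0], [0, 0, 0, 4, 0], [0, 0, 0, 4, 0], [0, 0, 0, 4, 0]]
  ]
}}

```text
time_s: 26.13
eef_pos: [0.6313, 0.0818, 0.1493]
eef_rot: [0.0, 0.994, 0.11, -0.0]
wrist_force: [-0.6, -0.3, -0.6]
opening: -0.0
grasp_force: 0.0
```

```bash
python3 ring.py
```

```text
(array([74.2,  0.6,  3.3]), array([-0.6, -0.3, -0.6]), -0.0004251952929541446)
top 0.7 [165. 167.  17.  34.] [[-2.0, -13.0, -5.0], [-0.0, -4.0, -1.0], [3.0, 2.0, 3.0], [21.0, 13.0, 5.0], [65.0, 15.0, 7.0]]
barrel 4065 [[64.6, -9.5, 10.4], [84.3, 0.1, 41.8], [86.9, 9.5, 59.1]]
```

{"api": "move_arm", "payload": {
  "series": [
    [[0, 0, 0, 0.3, 0], [0, 0, 0, 0.6, 0], [0, 0, 0, 0.9, 0], [0, 0, 0, 1.2, 0], [0, 0, 0, 1.5, 0], [0, 0, 0, 1.8, 0], [0, 0, 0, 2.1, 0], [0, 0, 0, 2.1, 0], [0, 0, 0, 2.1, 0], [0, 0, 0, 2.1, 0]]
  ]
}}

```text
time_s: 27.22
eef_pos: [0.6314, 0.0818, 0.1475]
eef_rot: [0.0, 0.994, 0.11, 0.0]
wrist_force: [-1.2, 0.5, 2.1]
opening: -0.001
grasp_force: 1.5
```

{"api": "move_arm", "payload": {
  "series": [
    [[0, 0, 0, 0.3, 0], [0, 0, 0, 0.6, 0], [0, 0, 0, 0.9, 0], [0, 0, 0, 1.1, 0], [0, 0, 0, 1.1, 0], [0, 0, 0, 1.1, 0], [0, 0, 0, 1.1, 0], [0, 0, 0, 1.1, 0], [0, 0, 0, 1.1, 0], [0, 0, 0, 1.1, 0]]
  ]
}}

```text
time_s: 28.05
eef_pos: [0.6316, 0.0818, 0.147]
eef_rot: [0.0, 0.994, 0.11, 0.0]
wrist_force: [-1.6, 0.1, 6.8]
opening: -0.001
grasp_force: 3.2
```

The stop is firm at the closed height. Back off and verify.

{"api": "move_arm", "payload": {
  "series": [
    [[0, 0, 0, -5, 0], [0, 0, 0, -25, 0], [0, 0, 0, -60, 0], [0, 0, 0, -100, 0], [0, 0, 0, -110, 0], [0, 0, 0, -110, 0], [0, 0, 0, -110, 0], [0, 0, 0, -110, 0], [0, 0, 0, -110, 0], [0, 0, 0, -110, 0]]
  ]
}}

```text
time_s: 28.88
eef_pos: [0.6304, 0.0819, 0.2541]
eef_rot: [-0.0, 0.994, 0.11, -0.002]
wrist_force: [-0.2, 0.6, 0.2]
opening: -0.0
grasp_force: 0.0
```

```bash
python3 ring.py; python3 - <<'E'
import cv2,numpy as np
w=cv2.imread("pics/r_w.png");s=cv2.imread("pics/r_side.png")
cv2.imwrite("pics/c5.png",np.hstack([cv2.resize(w[120:320,170:350],(396,440),interpolation=cv2.INTER_CUBIC),cv2.resize(s[110:190,190:260],(385,440),interpolation=cv2.INTER_CUBIC)]))
E
```

```text
(array([ 73.3,   0.8, 108.1]), array([-0.2,  0.6,  0.2]), -0.00026028236685984917)
side 0.49 [223. 145.  32.  13.] [[-5.0, -15.0, -9.0], [-2.0, -6.0, -5.0], [57.0, -4.0, -1.0], [68.0, -0.0, 2.0], [76.0, 9.0, 5.0]]
top 0.65 [165. 164.  16.  43.] [[-3.0, -14.0, -7.0], [-0.0, -8.0, -0.0], [4.0, -0.0, 3.0], [62.0, 5.0, 5.0], [77.0, 15.0, 8.0]]
barrel 454 [[48.2, -6.7, -7.7], [61.1, 0.1, 0.7], [77.7, 6.2, 8.5]]
pin 367 [[37.0, -7.6, -6.7], [47.3, 0.0, 6.5], [51.9, 7.6, 13.6]]
```

View pics/c5.png

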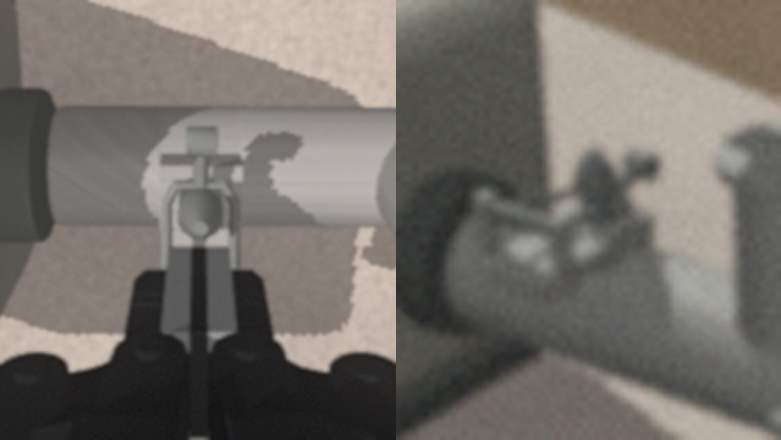

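The wrist crop shows the ring round the pin's head, which is at crop (202,210), with the cross bar beyond it and the barrel at (202,138). The side crop shows the ring lying low. One numeric check of the barrel's height comes before handing in.

```bash
python3 - <<'E'
from h import *
a=np.deg2rad(12.65); c,s=np.cos(a),np.sin(a)
for n in("wrist","top","side"):
    p,d=camera(n); Q=cloud(n,d); q=(Q-[.559,.065,.146])*1000; q=np.stack([q[...,0]*c+q[...,1]*s,-q[...,0]*s+q[...,1]*c,q[...,2]],-1)
    for nm,x0,x1,y in(("barrel",68,78,4),("pintop",42,48,3),("boss",36,58,14)):
        m=(np.abs(q[...,1])<y)&(q[...,0]>x0)&(q[...,0]<x1)&(q[...,2]>-22)&(q[...,2]<25)
        k=q[m][:,2]; print(n,nm,m.sum(),np.percentile(k,[5,25,50,75,95]).round(1) if len(k) else None)
E
```

```text
wrist barrel 117 [-2.9  0.2  0.8  1.8  2.6]
wrist pintop 54 [ 9.6 11.5 12.3 13.1 14.1]
wrist boss 892 [-16.7 -15.1  -6.4   5.5  12.2]
top barrel 24 [-1.3  0.6  1.6  2.3  4.5]
top pintop 12 [12.2 12.9 14.1 14.6 15.7]
top boss 169 [-16.6 -12.8  -3.6   7.3  13.5]
side barrel 5 [-0.3  1.6  1.6  2.2  2.2]
side pintop 3 [11.7 12.  12.4 12.7 13. ]
side boss 97 [-15.9 -11.7  -2.9   4.7  11.6]
```

The barrel's top is about 2 mm above the hinge, as expected when closed. The pin's top is about 13 mm above it, which matches a fully seated pin.

```bash
python3 -c "
from h import *
print(order.hand_in())"
```

```text
the job is handed in; nothing more can be done
None
```

The lock pin is fully seated in the mincer's hole, the ring is snapped into its groove and let go, and the job is handed in (about 29 s of the 67 s used); the hand-in returned no verdict, so this rests on my own force and camera checks.

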